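# Set a stop screw on its setting block

### The job

Take the slot driver out of its wooden stand, seat its blade in the brass stop screw on the grey bridge fixture and turn the screw until the setting block just drags beneath the screw's nose: a light, even resistance of about 7 N when you draw the block a little along its channel by its blue tab, neither loose nor clamped. Draw the block so to feel it (also once the setting is right), and never screw the nose down hard on it. In the end leave the screw so set, the block lying in its channel under the nose and the driver standing seated in the screw, and do not disturb the other things on the bench.

Things in the scene. Friction and masses are not known exactly. Their poses are not given: they have to be found in the camera images.
- fixture: Grey stop fixture, fixed. Origin on the bench below the screw's axis; x along its channel, away from the robot, z up. Base plate 10 mm thick, x -110 to +45 mm, 90 mm wide; two rails 10 mm high leave a channel 27 mm wide along x, floor 10 mm over the bench. A bridge over x = 0 (34 mm long, 86 mm wide, 42 to 54 mm over the bench) carries the stop screw.
- stop_screw (a joint): Angle of the stop screw in rad, 0 at the start, growing clockwise seen from above, which drives screw and nose down 6.0 mm per rad (fast lead); end stops at -0.4 and 2.3. Takes about 0.15 N m to turn and stays by its friction; pressed straight down with over 20 N it may run down.
- screw_slot (a point): Slot floor of the brass stop screw, on its axis, 72 mm over the bench at the start; x along the slot, parallel to the fixture's x at the start. Slot 6 mm wide, 9 mm deep, 20 mm long, at the bottom of a brass guide cup (31 mm outside, bore 20 mm) that turns and sinks with the screw.
- screw_mouth (a point): Centre of the flared mouth (about 25 mm wide) of the guide cup, on the screw's axis, 33 mm above the slot's floor (105 mm over the bench at the start).
- nose: Nose of the stop screw: dark steel pin 10 mm across below the bridge, not turning. Its length varies: its end stands 1 to 8 mm above the setting block at the start, not to be read from this pose (origin on the screw's axis). Sprung: once touching it presses with 2.5 N per mm of further screw travel (15 N per rad). Right is about 5.5 N (3 to 8.5 N); over 20 N spoils it.
- setting_block: Loose aluminium bar 170 (its x) x 24 x 16 mm, 0.2 to 0.31 kg, lying in the channel along the fixture's x, under the nose; origin at the centre of its underside. Friction on nose and channel floor about 0.6 each (0.52 to 0.68). Drawing it steadily by its tab takes about 1.5 N with the nose clear, 7 N at the right nose force of 5.5 N, 11 N at 12 N (within 20 %; the near end tends to lift a little).
- block_tab (a point): Middle of the blue grip tab on the block's end nearest the robot: 16 mm thick along the block, 24 mm wide, from 16 to 51 mm above the block's underside (this point 37 mm above it), 72 mm from the block's middle, about 117 mm from the screw's axis; x along the block.
- driver: Slot driver, loose, 108 mm long, 0.1 kg, upright in its stand. Origin: bottom middle of the blade (8 mm over the bench); z up the handle, x along the blade's width. Blade 16 (x) x 4 mm, 9 mm high; barrel 18 mm across from 9 to 42 mm (fits the cup); thin neck; green square handle 22 x 22 mm (sides along x and y) from 58 to 108 mm, white mark on top along the blade.
- driver_tip (a point): Bottom middle of the driver's blade.
- driver_grip (a point): On the driver's axis in the middle of the upper handle, 86 mm above the blade's bottom.
- driver_stand: Wooden block 56 x 56 x 34 mm, fixed, with a round hole 21 mm wide and 26 mm deep in which the driver stands; origin under its centre.
- drilled_block: Aluminium block with bores, 36 x 50 x 26 mm, a bystander; origin under its centre.
- pulley: Small light pulley, 42 mm across, 26 mm high, a bystander; origin under its centre.
- tape_measure: Yellow and black tape measure, 62 x 80 x 32 mm, a bystander; origin under its centre.
Mind the look-alikes: they are no part of the job. There is more than one size of the driver; the job needs the smallest.

How it is judged (in metres and radians):
On the way, in this order (a step that is already met when the one before it is completed fails the run):
1. the driver stands with its blade seated in the screw's slot (distance between driver_tip and screw_slot below 0.004 m and angle between driver's own z axis and vertical below 0.15 rad), for 0.2 s.
2. the block is drawn along its channel while the nose drags on it lightly (2 to 11.5 N, friction included) (contact force between nose and setting_block between 2 and 11.5 N and linear speed of setting_block above 0.002 m/s), for 0.1 s.
At the end, for the whole second after the job is handed in: The nose presses on the setting block with 3 to 8.5 N; the block lies flat at rest in its channel beneath the nose, drawn or pushed no more than about 40 mm from its start; the driver stands released in the screw, blade within 4 mm of the slot's floor, leaning less than 0.15 rad (all of step 1 and contact force between nose and setting_block between 3 and 8.5 N and x of setting_block in the frame of fixture between -0.085 and 0 m and z of setting_block in the frame of fixture below 0.013 m and angle between setting_block's own z axis and vertical below 0.06 rad and linear speed of setting_block below 0.01 m/s and linear speed of driver below 0.02 m/s); the robot touches nothing.
It fails at once if the nose is screwed down hard on the block (over 20 N) (contact force between nose and setting_block above 20 N).
It fails at once if a bystander (drilled block, pulley, tape measure) is moved more than 20 mm (distance of any of drilled_block, pulley, tape_measure from where it was at the start of the episode above 0.02 m).
It also fails if it takes over 72 s, if anything falls off the work surface, if the arm or the gripper's body presses on something with over 40 N, if the wrist force passes 120 N, or if a joint passes its speed limit or range.

### The arm

A 6-joint arm with a two-finger parallel gripper is mounted at the origin on a cart in front of the work surface, level with it; the furniture and walls round the work are solid. World frame = base frame: x ahead of the robot, y to its left, z up, the work surface at z = 0. Lengths are in mm, angles in rad, forces in N, time in s.
With the tool pointing down it reaches from about 400 to 925 mm from the base axis. Payload 12.5 kg.
Tool frame: the origin (TCP) lies at the very end of the fingers, on their centre line; the grasp point (between the pads) lies 19 mm behind it; x points along the fingers, y is the direction in which the jaws open and shut, and the axes are right-handed (so a half turn about x gives the same grasp; the last joint's range is limited). The gripper opens to 95 mm and grips with 3 to 60 N. Pads are 20 mm wide; open, the fingers measure 119 mm over their backs; the gripper's body (75 mm by 180 mm) begins 59 mm behind the grasp point.
Start: joints at [-1.335, 0.491, 1.559, -0, 1.092, -0.106], TCP at [209.514, -588.859, 178.161] pointing down, gripper open.
Joint ranges: [-3.1, 3.1], [-0.84, 2.19], [0.05, 2.79], [-1.13, 4.28], [0.06, 2.93], [-2.69, 2.69]. Speed limits (rad/s): [2.22, 2.22, 2.79, 3.14, 3.14, 3.14].

### API

Orientations are given as [roll, pitch, yaw] about the fixed x, y, z axes, in that order (R = Rz(yaw) Ry(pitch) Rx(roll)).
In Python, from cell import * gives the robot as it stands.
- The arm moves only by the tool step_arm, never from a script. Its argument "steps" is a list of rows, each a list of 4 numbers: the shift along the tool's x, y, z in units of 50 mm (1.0 is 50 mm), then the turn about the tool's x in units of 8 degrees (1.0 is 8 degrees). A call has 1 to 20 rows; each row shifts and turns the commanded pose from where the row before left it, along the tool's axes as they then stand; what a row does not reach is not made up. A row lasts 1/8 s, in which the tool goes at most 62.5 mm and 10.7 degrees, less where a joint would pass 70% of its speed; a pose out of reach is approached as far as the arm can. A call is refused whole if a number of a shift passes 1 or a number of a turn 1, either way. A call with a gripper value outside its range is refused whole. "jaw" is the closure, from 0 (fully open) to 1 (shut), set as the call begins (left out, the last holds). The fingers move at their own pace and stop on an object; the grip force is fixed at half the most. Time passes only in rows, so rows that do not move let the fingers close. It gives the time, the measured TCP pose, the force and the opening at its end, in the units of the state.
- state(): the state, without advancing time (a new reading comes with each control period).
- read_camera(name): name is "side" or "top" or "wrist"; returns the picture (480x640x3 uint8, red, green, blue); there is no depth.
- camera_info(name): a dict with "mtx" (3x3 intrinsics, pixels), "eye" and "attitude" of the camera in the world; the wrist camera has in their place "hand_eye" (4x4, takes a point from camera to tool coordinates, whose origin is the TCP and whose axes are the tool frame's). Camera axes: x right, y down, z forward; pixel columns grow to the right and rows downward; lengths in mm; the calibration is good to about 2 mm. The wrist camera is an equidistant fisheye: a pixel r from the principal point sees the ray r / f radians off the axis. A picture is of the moment at which its call begins: read the wrist's pose just before it. camera_info takes no time and is no camera call.
- job_done(): hands the job in, once; it reports no verdict.
The state is a dict: "t": time; "joints": joint angles; "qvel": joint speeds; "tau": joint torques, N m; "eef_pos": TCP position; "tcp_rot": TCP orientation; "ft_force": force on the tool from outside, world axes, zero at the start; "moment": the same for the moment, N m; "opening": opening from 0.0 (shut) to 1.0 (fully open).
Only numpy, scipy, OpenCV 4.12 (cv2) and the standard library are available. Lean on these libraries where they do the work, as an engineer would, in place of code of your own. Each camera call takes 0.05 s, during which the arm holds its last target.

## Working session

There is one attempt and no reset: what is moved stays moved. The work goes in short steps, Python scripts to look and compute and a tool call to move; the robot and the scene stay as the last step left them, time stands still between calls to the robot, and variables do not carry over. Pictures are saved under pics/ and viewed, and the job is handed in when it is done.

Besides the shell and the picture viewer there is one more tool, called after "Request:" as name(argument=value, ...) on one line, values as JSON. step_arm: Moves the arm, as the interface text tells. Its arguments: {"type":"object","properties":{"steps":{"type":"array","items":{"type":"array","items":{"type":"number"}}},"jaw":{"type":"number"}},"required":["steps"]}

```bash
mkdir -p pics; ls; python3 - <<'E'
from cell import *
import cv2
s=state();print(s)
for n in("side","top","wrist"):
    print(n,camera_info(n))
    cv2.imwrite(f"pics/{n}0.png",read_camera(n)[:,:,::-1])
E
```

```text
pics
{'t': 0.0, 'joints': array([-1.33461095e+00,  4.91550158e-01,  1.55945773e+00, -2.92028652e-05,
        1.09170458e+00, -1.05589431e-01]), 'qvel': array([ 0.00012942,  0.00154454, -0.00115587, -0.00031082,  0.00069333,
       -0.00085809]), 'tau': array([-2.48576362e-03, -6.12656736e+01, -2.58184290e+01,  6.91674650e-02,
        4.83084668e-02, -9.11652569e-05]), 'eef_pos': array([ 209.42643437, -588.55912608,  177.56476544]), 'tcp_rot': array([-1.65326101,  1.56967622,  1.83011993]), 'ft_force': array([-0.47489345,  0.3996617 , -0.30134284]), 'moment': array([ 0.02801066,  0.04623024, -0.03829814]), 'opening': 0.996537199062084}
side {'mtx': array([[487.13504406,   0.        , 312.85664785],
       [  0.        , 487.13504406, 232.51691027],
       [  0.        ,   0.        ,   1.        ]]), 'eye': array([ 357.57471051, -946.94139281,  629.97195411]), 'attitude': array([-2.14467487,  0.0192324 , -0.25889538])}
top {'mtx': array([[591.91787613,   0.        , 325.87575204],
       [  0.        , 591.91787613, 246.38355518],
       [  0.        ,   0.        ,   1.        ]]), 'eye': array([ 375.35734647, -137.89009928, 1241.65111123]), 'attitude': array([-2.99746867e+00, -1.37390379e-03, -1.56555112e+00])}
wrist {'mtx': array([[371.64829954,   0.        , 329.97049099],
       [  0.        , 371.64829954, 236.78464822],
       [  0.        ,   0.        ,   1.        ]]), 'hand_eye': array([[ 4.08574564e-05, -2.58174769e-01,  9.66098228e-01,
        -2.06938911e+02],
       [ 9.99999324e-01,  1.13349291e-03,  2.60617228e-04,
         4.12159716e-01],
       [-1.16235029e-03,  9.66097564e-01,  2.58174641e-01,
        -7.35964630e+01],
       [ 0.00000000e+00,  0.00000000e+00,  0.00000000e+00,
         1.00000000e+00]])}
```

View pics/top0.png

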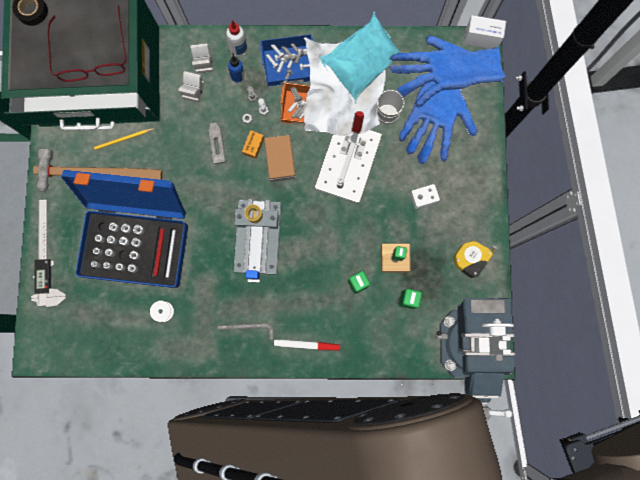

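View pics/side0.png

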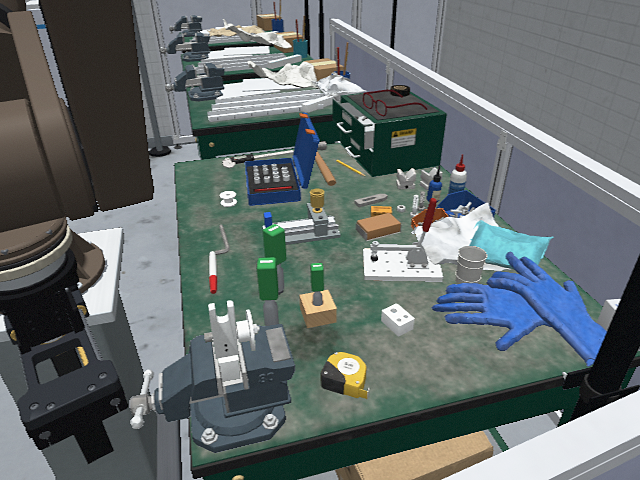

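View pics/wrist0.png

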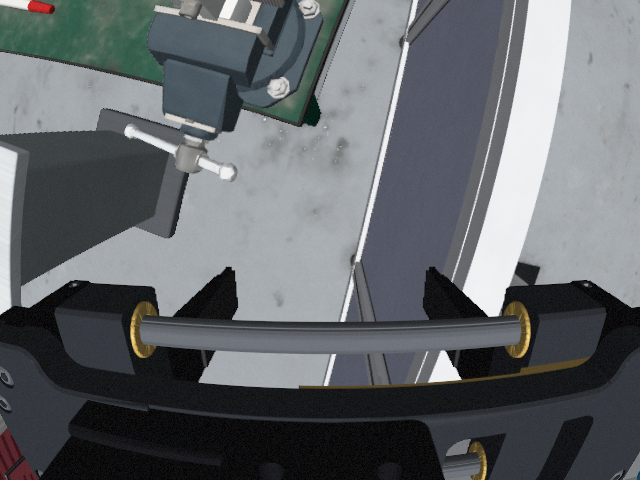

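```bash
cat > h.py <<'E'
from cell import *
import cv2, numpy as np
from scipy.spatial.transform import Rotation as R
def cam(n):
    c=camera_info(n); return c['mtx'],np.array(c['eye']),R.from_euler('xyz',c['attitude']).as_matrix()
def ray(n,uv,wp=None):
    c=camera_info(n);K=c['mtx']
    if n!='wrist':
        d=R.from_euler('xyz',c['attitude']).as_matrix()@np.linalg.inv(K)@np.array([uv[0],uv[1],1.]); return np.array(c['eye']),d/np.linalg.norm(d)
    p,r=wp; x=(uv[0]-K[0,2])/K[0,0];y=(uv[1]-K[1,2])/K[1,1];th=np.hypot(x,y)
    d=np.array([np.sin(th)*x/th,np.sin(th)*y/th,np.cos(th)]) if th>0 else np.array([0,0,1.])
    H=np.array(c['hand_eye']);Rt=R.from_euler('xyz',r).as_matrix()
    return np.array(p)+Rt@H[:3,3], Rt@H[:3,:3]@d
def onz(n,uv,z,wp=None):
    e,d=ray(n,uv,wp); return e+d*(z-e[2])/d[2]
def two(a,b):
    (e1,d1),(e2,d2)=a,b
    A=np.stack([d1,-d2],1);t=np.linalg.lstsq(A,e2-e1,rcond=None)[0]
    p,q=e1+t[0]*d1,e2+t[1]*d2
    return (p+q)/2,np.linalg.norm(p-q)
E
python3 - <<'E'
from h import *
for n,boxes in(("top",[(340,220,430,315),(230,190,290,285)]),("side",[(240,210,345,330)])):
    im=cv2.imread(f"pics/{n}0.png")
    for i,(a,b,c,d) in enumerate(boxes):
        cv2.imwrite(f"pics/{n}c{i}.png",cv2.resize(im[b:d,a:c],None,fx=6,fy=6,interpolation=cv2.INTER_CUBIC)[:600,:800])
E
```

```text
(no output)
```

View pics/topc0.png

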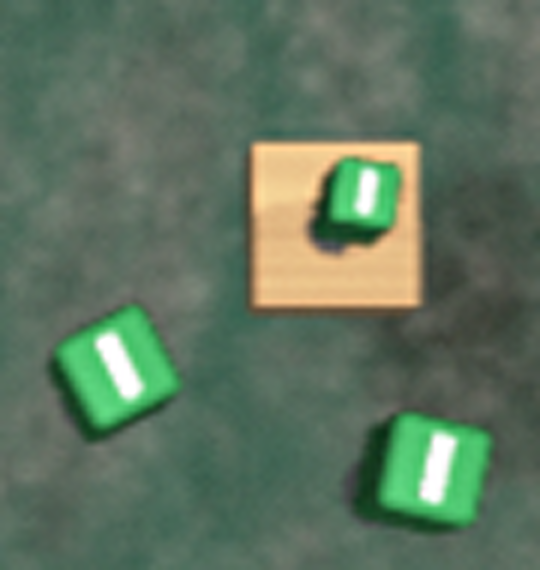

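View pics/topc1.png

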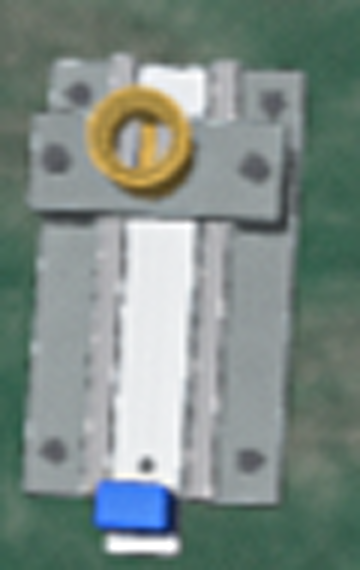

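View pics/sidec0.png

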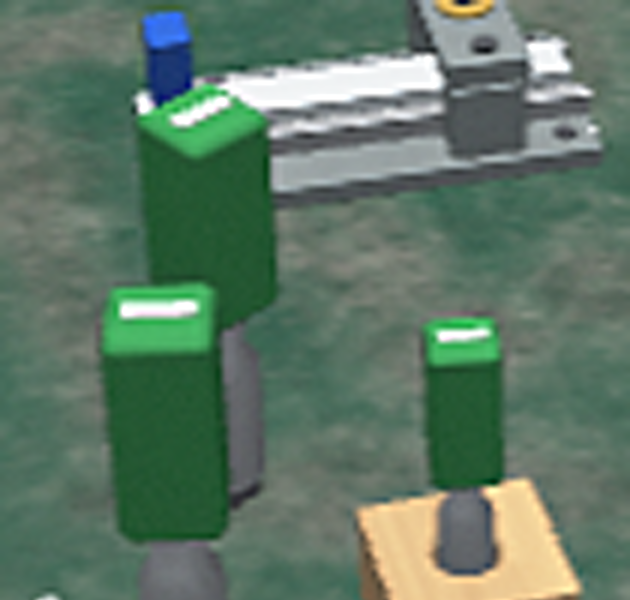

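```bash
python3 - <<'E'
from h import *
T=lambda x,y:(340+(x+.5)/6-.5,220+(y+.5)/6-.5)
F=lambda x,y:(230+(x+.5)/6-.5,190+(y+.5)/6-.5)
S=lambda x,y:(240+(x+.5)/6-.5,210+(y+.5)/6-.5)
p=lambda *a:print(*[np.round(x,1) if not isinstance(x,str) else x for x in a])
p("drv",onz('top',T(367,191),116),onz('side',S(463,336),116),*two(ray('top',T(367,191)),ray('side',S(463,336))))
a,b=onz('top',T(369,168),116),onz('top',T(364,213),116);p("yaw",np.degrees(np.arctan2(*(a-b)[1::-1])))
for n,q in(("A",(120,365)),("B",(437,467))):
    p(n,onz('top',T(*q),150),onz('top',T(*q),170))
p("A2",*two(ray('top',T(120,365)),ray('side',S(200,108))))
p("B2",*two(ray('top',T(437,467)),ray('side',S(160,310))))
p("stand",onz('top',T(336,226),34))
for q in [(252,144),(421,144),(421,308),(252,308)]: p(onz('top',T(*q),34))
p("mouth",onz('top',F(137,136),105))
p("tab",*[onz('top',F(*q),61) for q in [(97,483),(172,485),(175,525),(97,525)]])
p("tab c",onz('top',F(134,506),61),*two(ray('top',F(134,506)),ray('side',S(165,30))))
p("base corners",*[onz('top',F(*q),10) for q in [(23,490),(280,502),(305,72),(50,62)]])
p("holes near",*[onz('top',F(*q),10) for q in [(54,450),(250,460)]])
p("bridge holes",*[onz('top',F(*q),54) for q in [(57,158),(256,168)]])
E
```

```text
drv [ 529.7 -282.4  116. ] [ 530.7 -281.2  116. ] [ 530.  -282.3  116.8] 0.8
yaw -7.0
A [ 470.6 -201.2  150. ] [ 468.8 -200.   170. ]
B [ 439.7 -298.4  150. ] [ 438.6 -295.4  170. ]
A2 [ 470.2 -200.8  157.2] 0.5
B2 [ 440.  -297.6  155.6] 1.2
stand [ 528.8 -282.1   34. ]
[ 557.1 -253.5   34. ]
[ 557.4 -311.7   34. ]
[ 500.8 -310.8   34. ]
[ 500.4 -253.1   34. ]
mouth [607.    5.5 105. ]
tab [497.9  21.7  61. ] [497.3  -3.4  61. ] [483.9  -4.7  61. ] [483.8  21.3  61. ]
tab c [490.2   9.1  61. ] [490.6   9.   61.4] 0.9
base corners [500.6  54.3  10. ] [496.8 -35.3  10. ] [649.8 -41.5  10. ] [652.9  48.9  10. ]
holes near [514.6  43.8  10. ] [511.5 -24.6  10. ]
bridge holes [609.6  39.   54. ] [606.5 -28.8  54. ]
```

```bash
cat >> h.py <<'E'
def axes(s=None):
    s=s or state(); M=R.from_euler('xyz',s['tcp_rot']).as_matrix(); return M
def yaw(s=None):
    # heading of tool z axis (deg)
    M=axes(s); return np.degrees(np.arctan2(M[1,2],M[0,2]))
def goto(p,s=None):
    s=s or state(); M=axes(s); return M.T@(np.array(p)-np.array(s['eef_pos']))/50
E
python3 - <<'E'
from h import *
s=state();print(axes(s).round(3),yaw(s),goto([530,-282,178]))
E
```

```text
[[-0.     0.335 -0.942]
 [ 0.001 -0.942 -0.335]
 [-1.    -0.001 -0.   ]] -160.41825263306765 [-2.78470980e-03 -3.62912947e+00 -8.09555268e+00]
```

Request:
step_arm(steps=[[-0.9,0,0,0.83],[-0.9,0,0,0.83],[-0.9,0,0,0.83],[-0.9,0,0,0.83]], jaw=0)

```text
t: 0.65
eef_pos: [209.5, -588.6, 359.5]
tcp_rot: [-1.354, 1.571, 1.662]
ft_force: [0.1, 1.0, 0.6]
opening: 1.0
```

```bash
python3 - <<'E'
from h import *
s=state();print(s['t'],s['eef_pos'],yaw(s),goto([530,-282,300]),np.degrees(s['joints']))
print(two(ray('top',(487,340)),ray('side',(225,310))))
E
```

```text
0.65 [ 209.45427498 -588.57937506  359.48854982] 172.80419254210733 [ 1.19127713 -6.88601264 -5.59244435] [-7.64673761e+01  2.14849066e+01  7.29667762e+01  2.27065527e-03
  8.55637701e+01  2.07282559e+01]
(array([ 362.46279465, -425.32160229,  178.71991156]), np.float64(1.720777189046847))
```

Request:
step_arm(steps=[[0,-0.86,-0.7,0],[0,-0.86,-0.7,0],[0,-0.86,-0.7,0],[0,-0.86,-0.7,0],[0,-0.86,-0.7,0],[0.3,-0.86,-0.7,0],[0.6,-0.86,-0.7,0],[0.6,-0.86,-0.7,0],[0.3,0,0,0],[0,0,0,0]])

```text
t: 1.9
eef_pos: [528.1, -281.9, 267.7]
tcp_rot: [-0.32, 1.569, 2.7]
ft_force: [0.0, -0.3, 0.6]
opening: 1.002
```

```bash
python3 - <<'E'
from h import *
s=state();print(s['t'],s['eef_pos'],yaw(s),goto([530,-282,84]),s['tcp_rot'])
cv2.imwrite("pics/w1.png",read_camera("wrist")[:,:,::-1])
E
```

```text
1.9 [ 528.08978715 -281.9378768   267.66254637] 173.0577305817147 [ 3.67316649e+00 -8.83135749e-04 -4.56141456e-02] [-0.3203155   1.56863368  2.70011099]
```

View pics/w1.png

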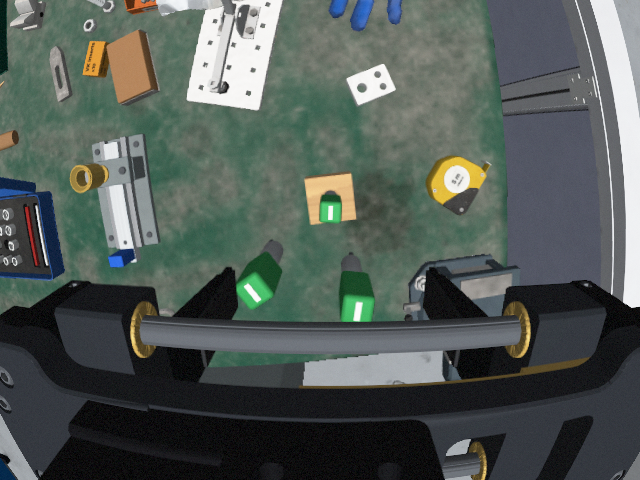

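```bash
python3 - <<'E'
from h import *
s=state();wp=(s['eef_pos'],s['tcp_rot'])
im=cv2.imread("pics/w1.png")
c=im[170:235,295:365];cv2.imwrite("pics/w1c.png",cv2.resize(c,None,fx=8,fy=8,interpolation=cv2.INTER_CUBIC))
m=(c.min(2)>170).astype(np.uint8);n,l,st,ce=cv2.connectedComponentsWithStats(m);print(st,ce)
for i in range(1,n):
  uv=ce[i]+[295,170]; print(uv,st[i,4],onz('wrist',uv,116,wp).round(1))
  pts=np.argwhere(l==i)[:,::-1]+[295,170.]
  v=[onz('wrist',p,116,wp)[:2] for p in pts]
  v=np.array(v);w,V=np.linalg.eigh(np.cov(v.T));print(w,np.degrees(np.arctan2(V[1,1],V[0,1])))
E
```

```text
[[   0    0   70   65 4480]
 [  33   36    5   14   70]] [[34.4921875 31.8359375]
 [35.        42.5      ]]
[330.  212.5] 70 [ 530.4 -282.9  116. ]
[ 1.97346731 16.69204675] 173.06384008821155
```

View pics/w1c.png

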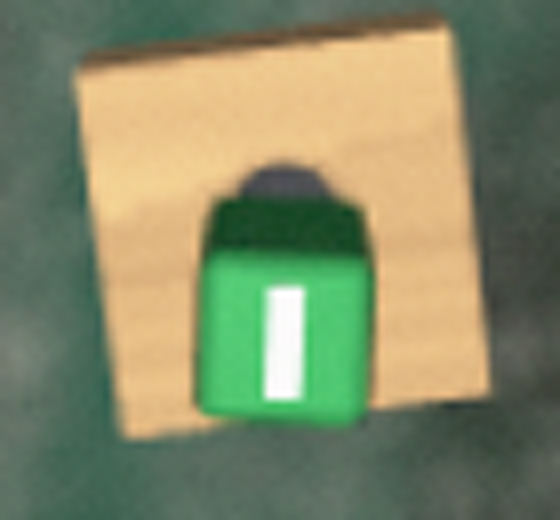

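Request:
step_arm(steps=[[0.9,0.015,-0.045,0],[0.9,0,0,0],[0.9,0,0,0],[0.7,0,0,0],[0.27,0,0,0],[0,0,0,0]])

```text
t: 2.7
eef_pos: [530.6, -284.0, 85.7]
tcp_rot: [2.442, 1.57, -0.822]
ft_force: [0.6, -0.6, 0.6]
opening: 0.997
```

Request:
step_arm(steps=[[0,0,0,0],[0,0,0,0],[0,0,0,0],[0,0,0,0],[0,0,0,0]], jaw=1)

```text
t: 3.32
eef_pos: [530.7, -283.1, 85.2]
tcp_rot: [1.47, 1.571, -1.793]
ft_force: [-0.4, -0.1, 1.2]
opening: 0.529
```

```bash
python3 - <<'E'
from h import *
s=state();print(s['t'],s['eef_pos'],yaw(s),s['opening'],s['ft_force'],s['qvel'].round(3))
E
```

```text
3.325 [ 530.67754648 -283.05990728   85.19494298] 173.02883945113075 0.5290172366560121 [-0.38060562 -0.12389317  1.24676869] [-0.001  0.002  0.002  0.001 -0.    -0.001]
```

Request:
step_arm(steps=[[0,0,0,0],[0,0,0,0],[0,0,0,0],[0,0,0,0],[0,0,0,0]])

```text
t: 3.95
eef_pos: [530.7, -283.1, 85.1]
tcp_rot: [1.588, 1.571, -1.676]
ft_force: [-0.1, 0.0, -0.3]
opening: 0.028
```

```bash
python3 - <<'E'
from h import *
cv2.imwrite("pics/w2.png",read_camera("wrist")[:,:,::-1])
im=read_camera("side")[:,:,::-1]; cv2.imwrite("pics/s2.png",cv2.resize(im[180:340,220:420],None,fx=4,fy=4,interpolation=cv2.INTER_CUBIC)[:600])
print(state()['opening'])
E
```

```text
0.006697803108420353
```

View pics/w2.png

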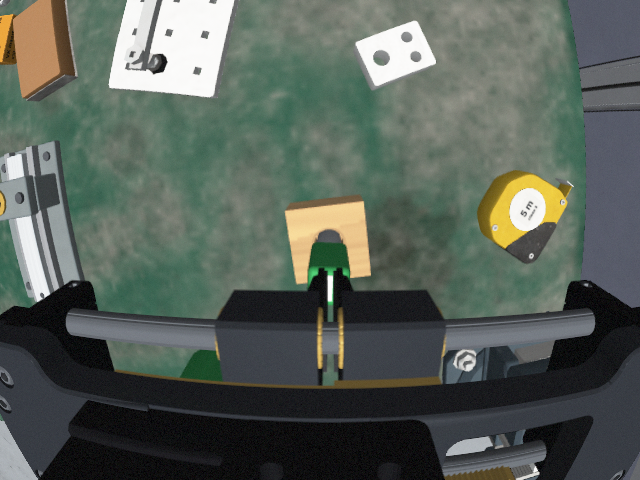

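View pics/s2.png

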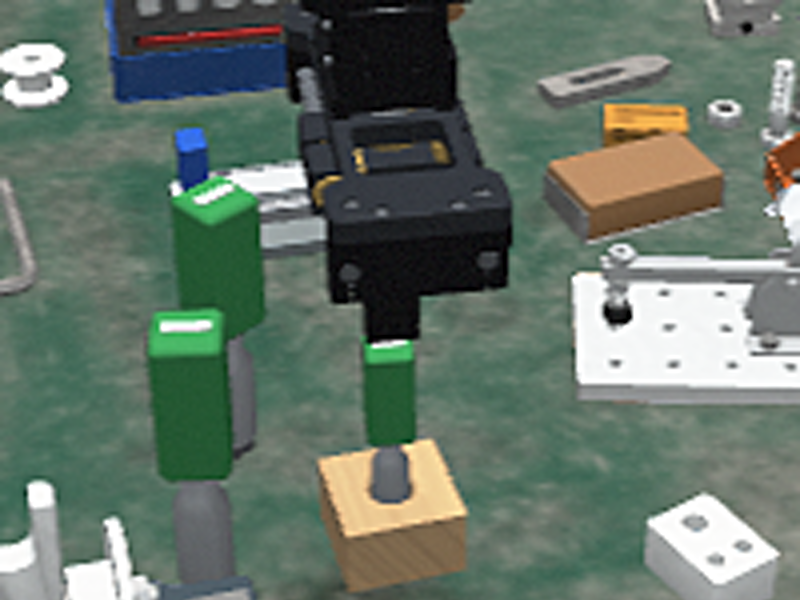

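```bash
python3 - <<'E'
from h import *
for uv,y in (((235,268),-47.5),((430,268),47.5),((235,268),-50),):
    o,d=ray('wrist',uv,(np.zeros(3),np.zeros(3)))
    t=(y-o[1])/d[1]; print(o,(o+d*t).round(1))
    t=(-10-o[2])/d[2]; print((o+d*t).round(1))
    t=(0-o[2])/d[2]; print((o+d*t).round(1))
# side: vertical line at 530.7,-283
from h import *
K,e,M=cam('side')
for z in (85,105,116,120,125):
    q=M.T@(np.array([530.7,-290,z])-e);print(z,(K@q/q[2])[:2])
im=read_camera('top')[:,:,::-1];cv2.imwrite('pics/t2.png',cv2.resize(im[200:310,330:470],None,fx=5,fy=5,interpolation=cv2.INTER_CUBIC))
E
```

```text
[-2.06938597e+02 -1.30670101e-01 -7.36629531e+01] [-36.  -47.5 -11.8]
[-31.1 -48.9 -10. ]
[ -3.4 -56.5   0. ]
[-2.06938597e+02 -1.30670101e-01 -7.36629531e+01] [-44.6  47.5 -15. ]
[-30.9  51.5 -10. ]
[-3.2 59.6  0. ]
[-2.06938597e+02 -1.30670101e-01 -7.36629531e+01] [-26.9 -50.   -8.5]
[-31.1 -48.9 -10. ]
[ -3.4 -56.5   0. ]
85 [318.28311091 282.43171825]
105 [318.13295813 273.5029136 ]
116 [318.04873835 268.49480177]
120 [318.01781871 266.65617165]
125 [317.97894562 264.34459142]
```

View pics/t2.png

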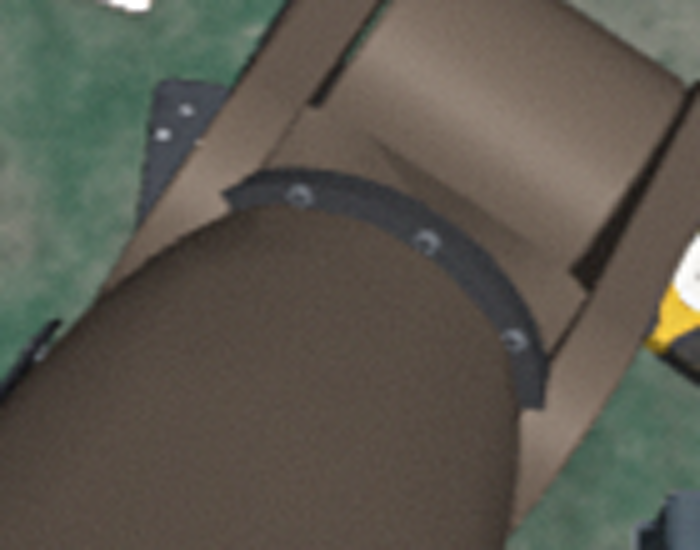

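Request:
step_arm(steps=[[0,0,0,0],[0,0,0,0],[0,0,0,0],[0,0,0,0],[0,0,0,0],[0,0,0,0]], jaw=0.4)

```text
t: 4.85
eef_pos: [530.7, -283.1, 85.2]
tcp_rot: [1.929, 1.571, -1.335]
ft_force: [-0.2, 0.3, -0.3]
opening: 0.568
```

```bash
python3 - <<'E'
from h import *
print(state()['opening'])
im=read_camera("wrist")[:,:,::-1]; cv2.imwrite("pics/w3.png",cv2.resize(im[170:370,210:450],None,fx=3,fy=3,interpolation=cv2.INTER_CUBIC))
E
```

```text
0.567648292631045
```

View pics/w3.png

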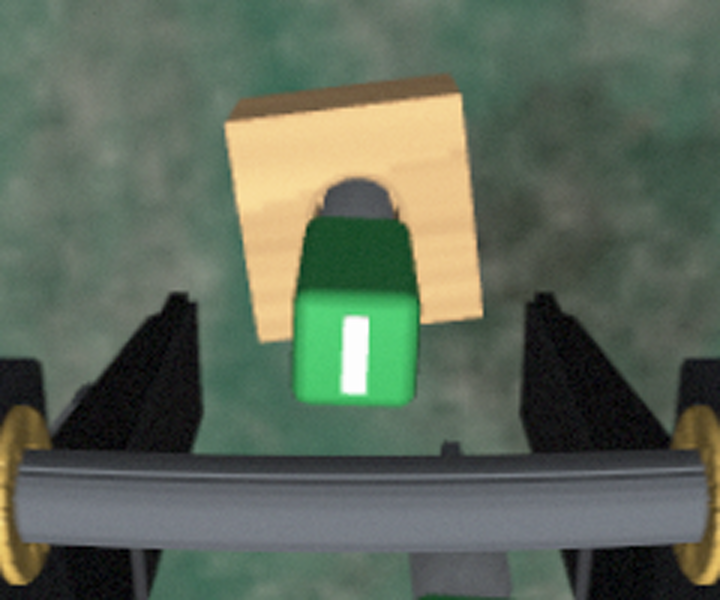

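Request:
step_arm(steps=[[0.3,0,0,0],[0.3,0,0,0],[0,0,0,0]])

```text
t: 5.28
eef_pos: [529.9, -282.6, 53.3]
tcp_rot: [-0.458, 1.568, 2.561]
ft_force: [0.6, -0.4, 0.9]
opening: 0.599
```

Request:
step_arm(steps=[[0,0,0,0],[0,0,0,0],[0,0,0,0],[0,0,0,0],[0,0,0,0],[0,0,0,0]], jaw=1)

```text
t: 6.02
eef_pos: [530.9, -283.2, 55.4]
tcp_rot: [2.623, 1.57, -0.64]
ft_force: [0.9, 0.6, 2.3]
opening: 0.228
```

```bash
python3 - <<'E'
from h import *
print(state())
im=read_camera("wrist")[:,:,::-1]; cv2.imwrite("pics/w4.png",cv2.resize(im[170:370,210:450],None,fx=3,fy=3,interpolation=cv2.INTER_CUBIC))
E
```

```text
{'t': 6.025, 'joints': array([-5.99800989e-01,  6.01955124e-01,  1.73714105e+00, -3.60682822e-05,
        8.01850710e-01,  1.09277735e+00]), 'qvel': array([ 8.32336290e-04, -1.02150090e-03, -2.01182438e-03,  2.49807346e-03,
       -8.82154070e-05,  1.71629848e-06]), 'tau': array([-1.16145294e-01, -6.12229872e+01, -1.92611200e+01, -1.02921356e-03,
        3.00362811e-02,  3.08710536e-03]), 'eef_pos': array([ 530.87365035, -283.20937303,   55.38984697]), 'tcp_rot': array([ 2.62343171,  1.57015003, -0.63991788]), 'ft_force': array([0.91551062, 0.56517714, 2.2526694 ]), 'moment': array([ 0.05372653, -0.09942717,  0.0220277 ]), 'opening': 0.22813959756992355}
```

View pics/w4.png

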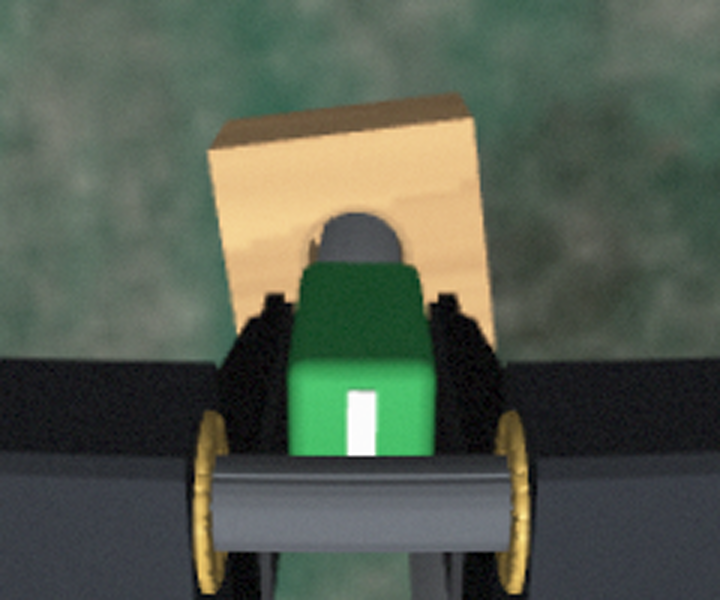

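Request:
step_arm(steps=[[-0.4,0,0,0],[-0.9,0,0,0],[-0.9,0,0,-0.6],[-0.4,0,0,0],[0,0,0,0]])

```text
t: 6.7
eef_pos: [531.0, -283.3, 186.2]
tcp_rot: [2.541, 1.568, -0.639]
ft_force: [-0.7, -0.2, -1.7]
opening: 0.229
```

```bash
python3 - <<'E'
from h import *
s=state();print(s['eef_pos'],yaw(s),s['opening'],goto([607.5,5.1,185]),s['joints'])
E
```

```text
[ 530.96908042 -283.29960771  186.21396958] 177.81995247492398 0.22864916909049307 [ 0.01917478 -5.82207187 -1.31004852] [-5.99802353e-01  4.48939271e-01  1.60986592e+00 -1.02167048e-04
  1.08048000e+00  1.00909223e+00]
```

Request:
step_arm(steps=[[0,-0.6,-0.137,0],[0,-0.9,-0.2,0],[0,-0.9,-0.2,0],[0,-0.9,-0.2,0],[0,-0.9,-0.2,0],[0,-0.9,-0.2,0],[0,-0.72,-0.173,0],[0,0,0,0],[0,0,0,0]])

```text
t: 7.82
eef_pos: [606.6, 4.8, 183.9]
tcp_rot: [0.095, 1.569, -3.084]
ft_force: [0.6, -1.6, -0.7]
opening: 0.23
```

```bash
python3 - <<'E'
from h import *
s=state();print(s['t'],s['eef_pos'],yaw(s),s['opening'],goto([607.5,5.1,185]))
im=read_camera("wrist")[:,:,::-1]; cv2.imwrite("pics/w5.png",cv2.resize(im[150:370,210:450],None,fx=3,fy=3,interpolation=cv2.INTER_CUBIC)[:600])
cv2.imwrite("pics/s5.png",read_camera("side")[130:280,220:420,::-1].repeat(4,0).repeat(4,1)[:600])
E
```

```text
7.825 [606.61743006   4.81740632 183.93042828] 177.83061299749005 0.23041053429760167 [-0.02142573 -0.0063121  -0.01738403]
```

View pics/w5.png

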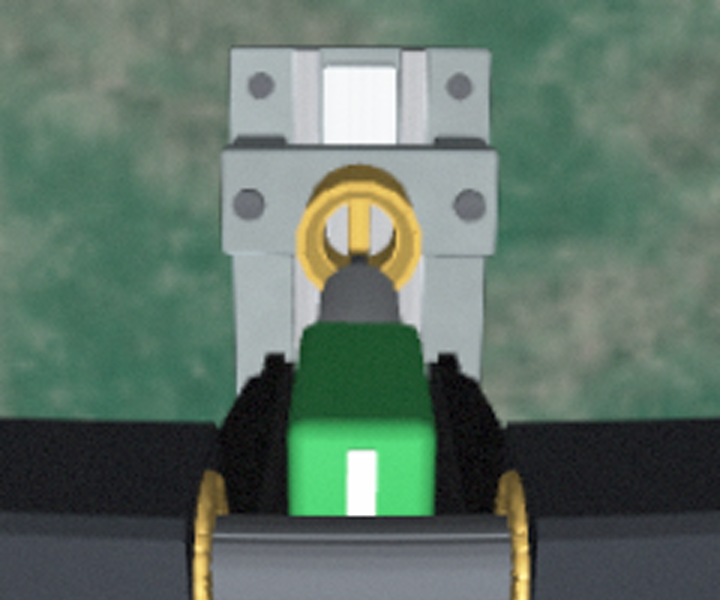

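View pics/s5.png

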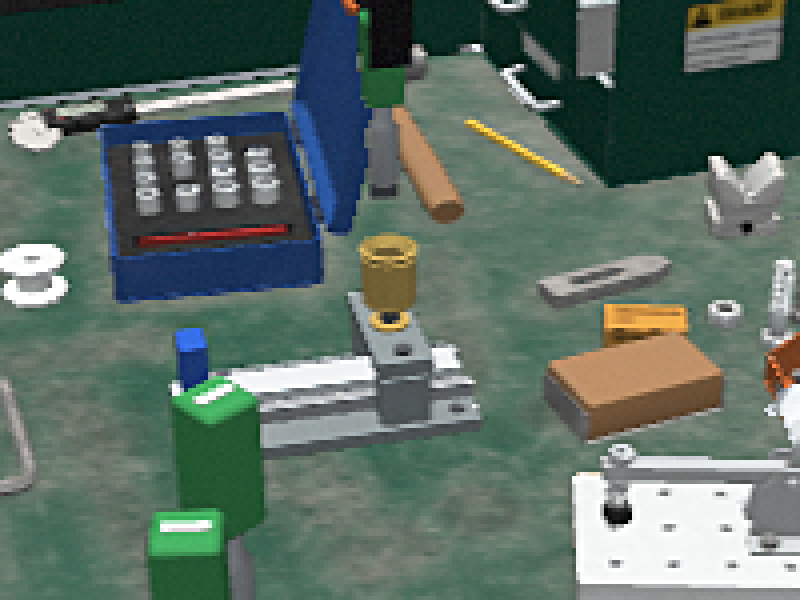

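```bash
python3 - <<'E'
from h import *
s=state();wp=(s['eef_pos'],s['tcp_rot'])
print(s['eef_pos'],onz('wrist',(210+359/3,150+238/3),105,wp), goto([607.5,5.1,185]))
print(*two(ray('top',(230+137/6-.4,190+136/6-.4)),ray('side',(220+388/4-.4,130+246/4-.4))))
print(*two(ray('wrist',(210+359/3,150+238/3),wp),ray('side',(220+388/4-.4,130+246/4-.4))))
E
```

```text
[606.7945837    4.20677584 184.51741343] [609.95581251   4.26828078 105.        ] [-0.00966818 -0.01840126 -0.01338883]
[607.48725047   5.25348543 105.84877035] 1.3316132107783913
[609.09718306   4.65926914 105.77081118] 2.185349853755898
```

Request:
step_arm(steps=[[0.4,-0.01,-0.028,0],[0.4,0,0,0],[0.15,0,0,0],[0.1,0,0,0],[0,0,0,0]])

```text
t: 8.55
eef_pos: [608.7, 5.4, 132.8]
tcp_rot: [2.698, 1.571, -0.482]
ft_force: [1.3, -0.1, -2.0]
opening: 0.231
```

Request:
step_arm(steps=[[0.08,0,0,0],[0.08,0,0,0],[0.05,0,0,0],[0,0,0,0]])

```text
t: 9.05
eef_pos: [608.5, 5.7, 121.9]
tcp_rot: [0.161, 1.57, -3.019]
ft_force: [0.3, -1.0, -0.7]
opening: 0.233
```

Request:
step_arm(steps=[[0.03,0,0,0],[0.02,0,0,0],[0,0,0,0]])

```text
t: 9.43
eef_pos: [608.6, 5.7, 119.6]
tcp_rot: [1.385, 1.571, -1.794]
ft_force: [-0.5, 0.5, -0.7]
opening: 0.231
```

```bash
python3 - <<'E'
from h import *
s=state();print(s['t'],s['eef_pos'],yaw(s),s['ft_force'],s['moment'],s['joints'])
E
```

```text
9.425 [608.60001991   5.67732887 119.59038183] 177.8260094815624 [-0.47783868  0.45809312 -0.72221477] [0.05124671 0.01806578 0.00396425] [-9.91132614e-02  5.29964809e-01  1.66460448e+00 -1.15507763e-04
  9.47035065e-01  1.50969382e+00]
```

Request:
step_arm(steps=[[0.0,0,0,0.8],[0.015,0,0,0.8],[0.015,0,0,0.8],[0.014,0,0,0.8],[0,0,0,0]])

```text
t: 10.05
eef_pos: [608.4, 5.1, 117.8]
tcp_rot: [1.847, 1.57, -1.779]
ft_force: [-2.9, -3.9, 3.5]
opening: 0.228
```

```bash
python3 - <<'E'
from h import *
s=state();print(s['t'],s['eef_pos'],yaw(s),s['ft_force'],s['moment'],s['joints'])
E
```

```text
10.05 [608.42360057   5.06367323 117.753037  ] 152.2849475144533 [-2.93011241 -3.89609149  3.45737691] [-1.12485062  0.77387985  0.09847862] [-9.96550565e-02  5.31942919e-01  1.66668581e+00 -1.31928374e-03
  9.43080239e-01  1.95563521e+00]
```

Request:
step_arm(steps=[[0.014,0,0,0.84],[0.014,0,0,0.84],[0.014,0,0,0.84],[0.014,0,0,0.84],[0.014,0,0,0.84],[0,0,0,0]])

```text
t: 10.8
eef_pos: [608.1, 5.1, 114.3]
tcp_rot: [1.869, 1.569, -2.342]
ft_force: [-4.0, -4.1, 5.5]
opening: 0.23
```

```bash
python3 - <<'E'
from h import *
s=state();print(s['t'],s['eef_pos'],yaw(s),s['ft_force'],s['moment'],s['joints'])
im=read_camera("wrist")[:,:,::-1]; cv2.imwrite("pics/w6.png",cv2.resize(im[150:370,210:450],None,fx=3,fy=3,interpolation=cv2.INTER_CUBIC)[:600])
E
```

```text
10.8 [608.07005598   5.064952   114.27840457] 118.72642573664739 [-4.00624657 -4.10794229  5.48367899] [-1.15476398  1.20164998  0.09169251] [-9.96558813e-02  5.35873193e-01  1.67026905e+00 -1.46024570e-03
  9.36386139e-01  2.54143242e+00]
```

View pics/w6.png

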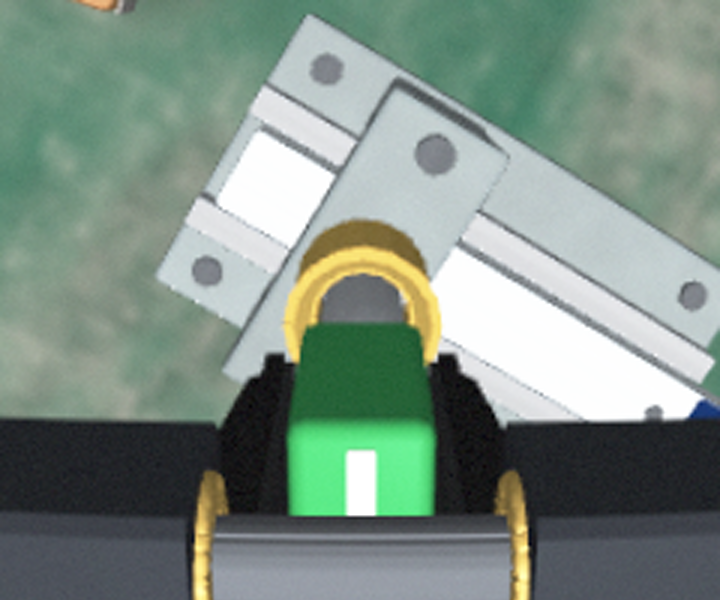

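Request:
step_arm(steps=[[0,0,0,0],[0,0,0,0],[0,0,0,0],[0,0,0,0],[-0.5,0,0,0],[-0.9,0,0,-0.4],[0,0,0,-1],[0,0,0,-1],[0,0,0,-1],[0,0.28,0.53,-1],[0,0.2,0.56,-1],[0,0.12,0.59,-1],[0,0.04,0.6,-1],[0,0,0,0],[0,0,0,0]], jaw=0.4)

```text
t: 12.72
eef_pos: [490.3, 19.1, 184.2]
tcp_rot: [3.031, 1.57, -0.15]
ft_force: [0.5, 0.1, -0.0]
opening: 0.599
```

```bash
python3 - <<'E'
from h import *
s=state();wp=(s['eef_pos'],s['tcp_rot']);print(s['t'],s['eef_pos'],yaw(s),s['ft_force'],s['opening'],goto([490.4,9.1,4]))
im=read_camera("wrist")[:,:,::-1]; cv2.imwrite("pics/w7.png",im);i2=read_camera("side")[:,:,::-1];cv2.imwrite("pics/s7.png",i2)
E
```

```text
12.725 [490.34749746  19.11455134 184.19099195] 177.72279571474502 [ 0.50416053  0.12049842 -0.0359774 ] 0.5987750368995464 [ 3.60385068  0.1996703  -0.00520146]
```

View pics/w7.png

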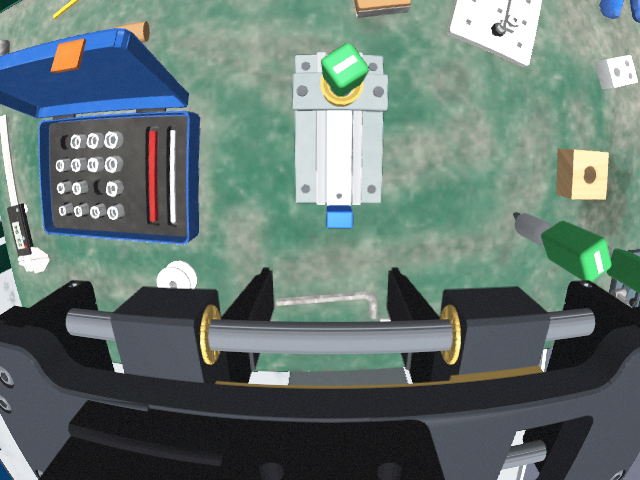

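View pics/s7.png

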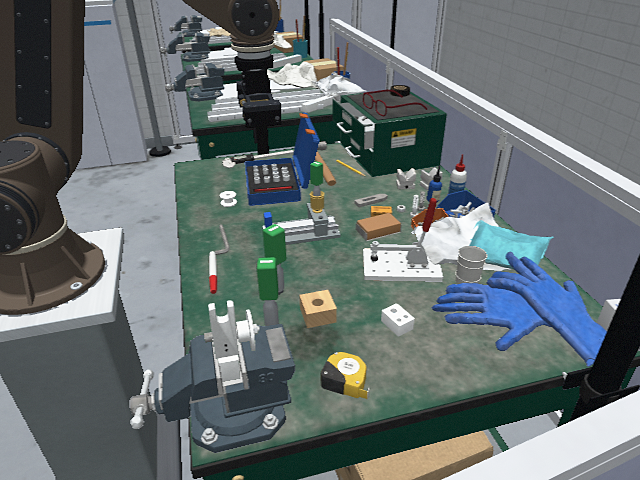

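```bash
python3 - <<'E'
from h import *
s=state();wp=(s['eef_pos'],s['tcp_rot'])
im=cv2.imread("pics/w7.png").astype(int)
m=((im[...,0]>im[...,2]+90)&(im[...,0]>150)); m[:200]=0;m[235:]=0;m[:,:315]=0;m[:,365:]=0
ys,xs=np.where(m);print(xs.min(),xs.max(),ys.min(),ys.max(),len(xs))
# top face centre
r=cv2.minAreaRect(np.stack([xs,ys],1).astype(np.float32));print(r)
cv2.imwrite("pics/w7c.png",cv2.resize(im[190:240,310:370].astype(np.uint8),None,fx=10,fy=10,interpolation=cv2.INTER_CUBIC))
for q in [(326.5,208),(351.5,208)]: print(onz('wrist',q,61,wp))
w=(im.min(2)>180); w[:50]=0; w[75:]=0;w[:,:330]=0;w[:,360:]=0
ys,xs=np.where(w); P=np.array([onz('wrist',(x,y),174-5.5,wp)[:2] for x,y in zip(xs,ys)]);ev,V=np.linalg.eigh(np.cov(P.T));print(len(xs),P.mean(0),np.degrees(np.arctan2(V[1,1],V[0,1])))
E
```

```text
327 352 211 227 440
((339.5, 219.0), (16.0, 25.0), 90.0)
[502.87644014  21.650082    61.        ]
[502.04518779  -0.89865648  61.        ]
196 [609.72393036   5.76941825] 122.23945092606851
```

View pics/w7c.png

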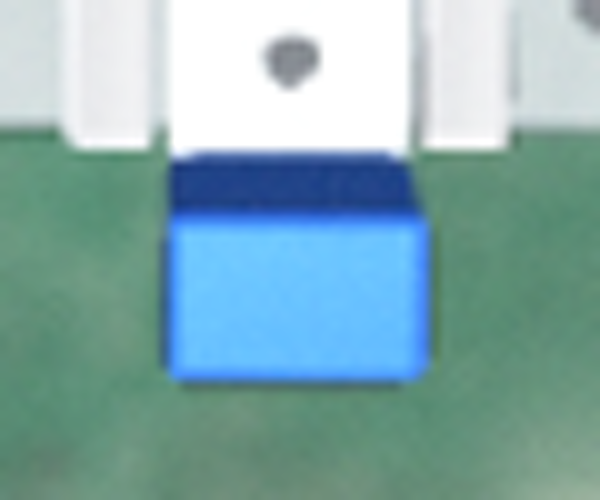

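```bash
python3 - <<'E'
from h import *
s=state();wp=(s['eef_pos'],s['tcp_rot']);print(onz('wrist',(339.5,219),61,wp),onz('wrist',(339.5,211),61,wp)[0]-onz('wrist',(339.5,227.5),61,wp)[0],s['eef_pos'],goto([490.6,9.5,5]))
E
```

```text
[492.28107566  10.2648973   61.        ] 15.33080138469893 [490.32707414  19.05212953 183.86461307] [ 3.57731154  0.1904023  -0.01166491]
```

Request:
step_arm(steps=[[0.9,0.185,-0.02,0],[0.9,0,0,0],[0.8,0,0,0],[0.6,0,0,0],[0.35,0,0,0],[0,0,0,0],[0,0,0,0]])

```text
t: 13.7
eef_pos: [490.7, 9.8, 6.8]
tcp_rot: [2.932, 1.57, -0.248]
ft_force: [0.1, -0.8, -0.1]
opening: 0.599
```

```bash
python3 - <<'E'
from h import *
s=state();print(s['t'],s['eef_pos'],yaw(s),s['ft_force'],s['opening'])
im=read_camera("wrist")[:,:,::-1]; cv2.imwrite("pics/w8.png",cv2.resize(im[150:370,210:450],None,fx=3,fy=3,interpolation=cv2.INTER_CUBIC)[:600])
E
```

```text
13.7 [490.74473649   9.79798892   6.82778004] 177.80231452321215 [ 0.11774818 -0.83849593 -0.05961128] 0.599259837482325
```

View pics/w8.png

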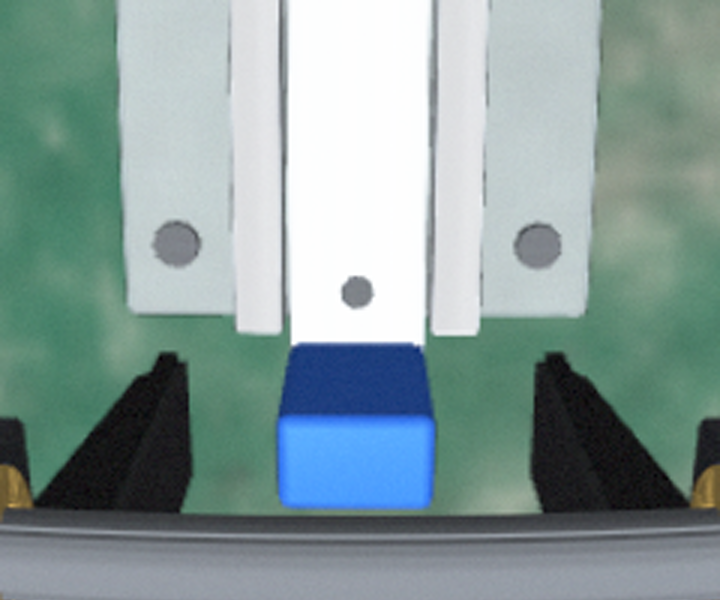

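Request:
step_arm(steps=[[0,-0.02,0,0],[0,0,0,0],[0,0,0,0],[0,0,0,0],[0,0,0,0],[0,0,0,0],[0,0,0,0]], jaw=1)

```text
t: 14.62
eef_pos: [490.2, 10.8, 6.5]
tcp_rot: [2.599, 1.571, -0.58]
ft_force: [-0.6, -0.8, 3.7]
opening: 0.245
```

```bash
python3 - <<'E'
from h import *
s=state();print(s['t'],s['eef_pos'],yaw(s),s['ft_force'],s['moment'],s['opening'])
E
```

```text
14.625 [490.24420152  10.84778281   6.53610975] 177.82192665189044 [-0.59943439 -0.76423666  3.71132451] [-0.1202961   0.13306877 -0.11173617] 0.24498781850375828
```

Request:
step_arm(steps=[[0,0,0.03,0],[0,0,0.03,0],[0,0,0.03,0]])

```text
t: 15.0
eef_pos: [486.3, 11.0, 6.6]
tcp_rot: [3.025, 1.569, -0.155]
ft_force: [5.7, -0.7, 0.7]
opening: 0.251
```

Request:
step_arm(steps=[[0,0,0.03,0]])

```text
t: 15.12
eef_pos: [484.7, 11.1, 6.5]
tcp_rot: [3.025, 1.569, -0.155]
ft_force: [5.2, -0.2, 0.2]
opening: 0.253
```

Request:
step_arm(steps=[[0,0,0.03,0]])

```text
t: 15.25
eef_pos: [483.2, 11.1, 6.5]
tcp_rot: [3.019, 1.569, -0.161]
ft_force: [5.3, -0.5, 1.1]
opening: 0.249
```

Request:
step_arm(steps=[[0,0,0.03,0]])

```text
t: 15.38
eef_pos: [481.7, 11.2, 6.5]
tcp_rot: [3.039, 1.569, -0.141]
ft_force: [4.6, -0.1, 0.4]
opening: 0.248
```

Request:
step_arm(steps=[[0,0,-0.03,0],[0,0,-0.03,0],[0,0,-0.03,0]])

```text
t: 15.75
eef_pos: [481.7, 11.4, 6.4]
tcp_rot: [-0.032, 1.563, 3.072]
ft_force: [-17.2, -4.0, 20.1]
opening: 0.25
```

Request:
step_arm(steps=[[0,0,-0.03,0]])

```text
t: 15.88
eef_pos: [482.7, 11.4, 6.4]
tcp_rot: [-0.044, 1.562, 3.06]
ft_force: [-14.1, -0.1, 17.6]
opening: 0.249
```

Request:
step_arm(steps=[[0,0,-0.03,0]])

```text
t: 16.0
eef_pos: [484.2, 11.4, 6.4]
tcp_rot: [-0.047, 1.562, 3.057]
ft_force: [-14.7, -1.1, 18.4]
opening: 0.25
```

Request:
step_arm(steps=[[0,0,0,0],[0,0,0,0],[0,0,0,0]])

```text
t: 16.38
eef_pos: [484.5, 11.4, 6.4]
tcp_rot: [-0.046, 1.563, 3.057]
ft_force: [-13.2, -0.4, 17.7]
opening: 0.248
```

Request:
step_arm(steps=[[0,0,0.02,0],[0,0,0,0],[0,0,0,0],[0,0,0,0],[0,0,0,0],[-0.5,0,0,0],[-0.9,0,0,0],[-0.9,0,0,0],[-0.9,0,0,-0.59],[-0.4,0,0,-1],[0,0,0,-1],[0,0,0,-1],[0,0,0,-0.5],[0,0,0,0]], jaw=0.4)

```text
t: 18.12
eef_pos: [487.6, 11.0, 186.4]
tcp_rot: [0.002, 1.571, -2.608]
ft_force: [-0.8, 0.6, -0.3]
opening: 0.602
```

```bash
python3 - <<'E'
from h import *
s=state();print(s['t'],s['eef_pos'],yaw(s),s['ft_force'],s['opening'],goto([608.1,5.1,185]),s['joints'])
im=read_camera("wrist")[:,:,::-1]; cv2.imwrite("pics/w9.png",im)
E
```

```text
18.125 [487.57796299  10.99243266 186.3949893 ] -149.4899155033244 [-0.75972827  0.56955986 -0.3010848 ] 0.6015615969876283 [ 0.02765977  1.32528798 -2.0168634 ] [-1.12951163e-01  2.86759123e-01  1.87498061e+00 -8.64655075e-05
  9.79947968e-01  9.25391904e-01]
```

View pics/w9.png

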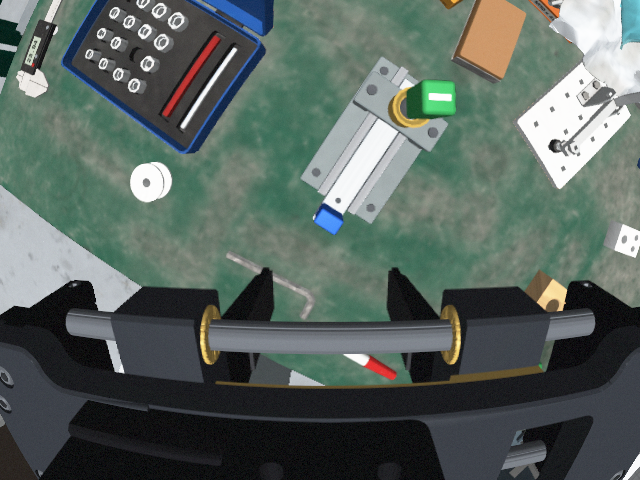

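Request:
step_arm(steps=[[0,0.44,-0.67,0],[0,0.44,-0.67,0],[0,0.44,-0.67,0],[0,0,0,0],[0,0,0,0]])

```text
t: 18.8
eef_pos: [607.0, 5.3, 186.0]
tcp_rot: [-0.539, 1.57, 3.135]
ft_force: [-0.3, 0.6, -0.2]
opening: 0.597
```

```bash
python3 - <<'E'
from h import *
s=state();wp=(s['eef_pos'],s['tcp_rot']);print(s['t'],s['eef_pos'],yaw(s),goto([608.1,5.1,114.3]))
im=read_camera("wrist")[:,:,::-1]; cv2.imwrite("pics/w10.png",cv2.resize(im[150:370,210:450],None,fx=3,fy=3,interpolation=cv2.INTER_CUBIC)[:600])
im=im.astype(int)
w=(im.min(2)>180); w[:215]=0; w[300:]=0;w[:,:300]=0;w[:,360:]=0
w=w.astype(np.uint8);n,l,st,ce=cv2.connectedComponentsWithStats(w);print(st[1:])
i=1+np.argmax(st[1:,4]);ys,xs=np.where(l==i); P=np.array([onz('wrist',(x,y),168.5,wp)[:2] for x,y in zip(xs,ys)]);ev,V=np.linalg.eigh(np.cov(P.T));print(len(xs),P.mean(0),np.degrees(np.arctan2(V[1,1],V[0,1])))
E
```

```text
18.8 [606.95166646   5.27846373 185.97138414] -149.506063882719 [ 1.43339681  0.01568017 -0.01956681]
[[300 221   5  11  35]
 [300 224  13  53 467]
 [318 256  23   7 155]
 [300 266  13  27 143]]
467 [604.15576978  21.03871183] -155.21382151127005
```

View pics/w10.png

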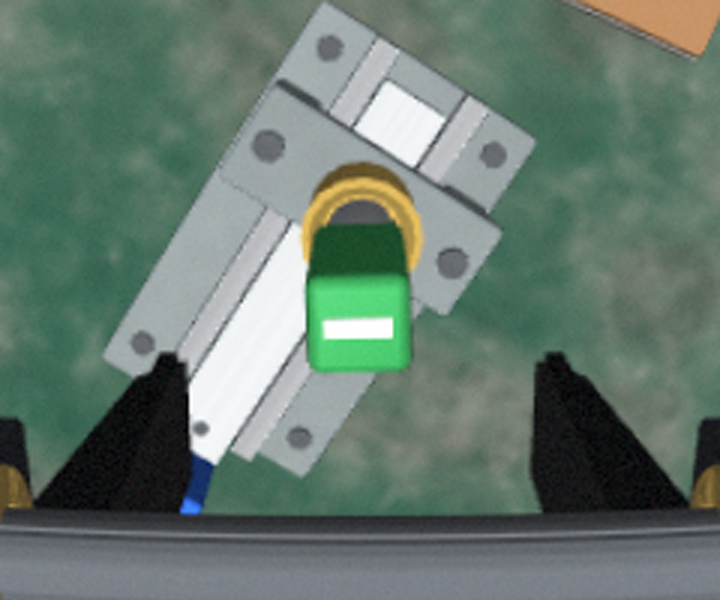

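Request:
step_arm(steps=[[0.3,0.015,-0.02,0],[0.5,0,0,0],[0.4,0,0,0],[0.23,0,0,0],[0,0,0,0]])

```text
t: 19.48
eef_pos: [608.5, 5.1, 114.2]
tcp_rot: [-0.57, 1.569, 3.105]
ft_force: [0.0, 0.5, 0.5]
opening: 0.601
```

Request:
step_arm(steps=[[0,0,0,0],[0,0,0,0],[0,0,0,0],[0,0,0,0],[0,0,0,0],[0,0,0,0]], jaw=1)

```text
t: 20.23
eef_pos: [609.1, 5.1, 115.1]
tcp_rot: [2.231, 1.571, -0.377]
ft_force: [-1.4, 0.2, 1.2]
opening: 0.225
```

Request:
step_arm(steps=[[0,0,0,0.56],[0.01,0,0,0.56],[0,0,0,0],[0,0,0,0]])

```text
t: 20.72
eef_pos: [609.0, 5.0, 114.5]
tcp_rot: [1.165, 1.571, -1.598]
ft_force: [0.4, -0.6, 2.3]
opening: 0.228
```

```bash
python3 - <<'E'
from h import *
s=state();print(s['t'],s['eef_pos'],yaw(s),s['ft_force'],s['moment'],s['opening'],goto([490.4,11,185]))
E
```

```text
20.725 [609.00941718   4.97133917 114.47085401] -158.31493198575538 [ 0.36363299 -0.56829873  2.29025768] [-0.32392649  0.11751924  0.09262464] 0.22788123154284667 [-1.41059781 -0.98822498  2.15990389]
```

Request:
step_arm(steps=[[0,0,0,0],[0,0,0,0],[0,0,0,0],[0,0,0,0],[-0.5,0,0,0],[-0.9,0,0,0],[0,0,0,1],[0,0,0,1],[0,0,0,1],[0,-0.025,0.6,0],[0,0,0.9,0],[0,0,0.9,0],[0,0,0.1,0],[0,0,0,0]], jaw=0.4)

```text
t: 22.48
eef_pos: [484.9, 11.5, 184.9]
tcp_rot: [3.006, 1.569, -0.178]
ft_force: [-0.3, 0.8, 0.1]
opening: 0.6
```

```bash
python3 - <<'E'
from h import *
s=state();wp=(s['eef_pos'],s['tcp_rot']);print(s['t'],s['eef_pos'],yaw(s))
im=read_camera("wrist")[:,:,::-1].astype(int)
cv2.imwrite("pics/w11.png",im)
m=((im[...,0]>im[...,2]+90)&(im[...,0]>150)); m[:190]=0;m[245:]=0;m[:,:300]=0;m[:,375:]=0
ys,xs=np.where(m);c=((xs.min()+xs.max())/2,(ys.min()+ys.max())/2);print(c,len(xs));p=onz('wrist',c,61,wp);print(p,goto([p[0]-1,p[1]-.7,6.5]))
E
```

```text
22.475 [484.90545526  11.48836439 184.89298724] 177.57873597753567
(np.float64(330.0), np.float64(219.0)) 454
[487.09218285  11.30547596  61.        ] [ 3.56355248  0.01624521 -0.0128641 ][ WARN:0@1.699] global loadsave.cpp:1063 imwrite_ Unsupported depth image for selected encoder is fallbacked to CV_8U.
```

View pics/w11.png

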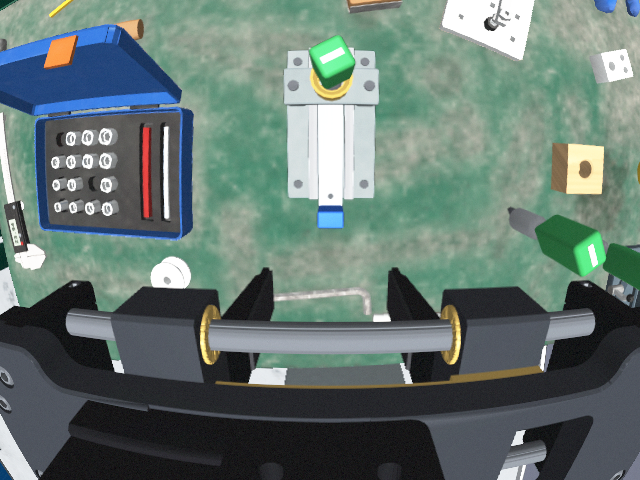

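Request:
step_arm(steps=[[0.9,0.01,-0.012,0],[0.9,0,0,0],[0.8,0,0,0],[0.6,0,0,0],[0.36,0,0,0],[0,0,0,0]])

```text
t: 23.28
eef_pos: [485.0, 11.0, 5.0]
tcp_rot: [-0.038, 1.568, 3.062]
ft_force: [-0.2, 0.5, 0.4]
opening: 0.6
```

Request:
step_arm(steps=[[0,0,0,0],[0,0,0,0],[0,0,0,0],[0,0,0,0],[0,0,0,0],[0,0,0,0],[0,0,0,0]], jaw=1)

```text
t: 24.15
eef_pos: [485.0, 11.0, 6.8]
tcp_rot: [2.896, 1.57, -0.288]
ft_force: [-1.2, -0.2, 5.6]
opening: 0.246
```

Request:
step_arm(steps=[[0,0,0.03,0],[0,0,0.03,0],[0,0,0.03,0]])

```text
t: 24.52
eef_pos: [482.2, 11.0, 6.8]
tcp_rot: [3.06, 1.567, -0.124]
ft_force: [7.1, -0.8, -0.3]
opening: 0.25
```

Request:
step_arm(steps=[[0,0,0.03,0]])

```text
t: 24.65
eef_pos: [480.7, 11.1, 6.8]
tcp_rot: [3.058, 1.567, -0.126]
ft_force: [7.2, -0.8, 1.2]
opening: 0.246
```

Request:
step_arm(steps=[[0,0,0.03,0]])

```text
t: 24.78
eef_pos: [479.1, 11.1, 6.8]
tcp_rot: [3.057, 1.567, -0.127]
ft_force: [7.4, 0.0, 0.4]
opening: 0.248
```

Request:
step_arm(steps=[[0,0,0.03,0]])

```text
t: 24.9
eef_pos: [477.7, 11.2, 6.8]
tcp_rot: [3.057, 1.567, -0.126]
ft_force: [6.3, -0.9, 0.9]
opening: 0.254
```

Request:
step_arm(steps=[[0,0,0.03,0]])

```text
t: 25.02
eef_pos: [476.2, 11.3, 6.8]
tcp_rot: [3.056, 1.567, -0.128]
ft_force: [7.6, -0.6, 0.1]
opening: 0.251
```

Request:
step_arm(steps=[[0,0,0,0],[0,0,0,0],[0,0,0,0],[0,0,0,0],[0,0,0,0],[-0.4,0,0,0],[-0.9,0,0,0],[-0.9,0,0,0],[-0.9,0,0,0],[-0.4,0,0,0],[0,0,0,0]], jaw=0.4)

```text
t: 26.4
eef_pos: [474.7, 11.5, 182.5]
tcp_rot: [3.046, 1.568, -0.138]
ft_force: [-0.5, -0.4, -0.3]
opening: 0.599
```

```bash
python3 - <<'E'
from h import *
s=state();wp=(s['eef_pos'],s['tcp_rot']);print(s['t'],s['eef_pos'],s['ft_force'],s['opening'])
im=read_camera("wrist")[:,:,::-1]
cv2.imwrite("pics/w12.png",im[:360]); im=im.astype(int)
m=((im[...,0]>im[...,2]+90)&(im[...,0]>150)); m[:190]=0;m[245:]=0;m[:,:300]=0;m[:,375:]=0
ys,xs=np.where(m);c=((xs.min()+xs.max())/2,(ys.min()+ys.max())/2);print(onz('wrist',c,61,wp))
i2=read_camera("side")[:,:,::-1];cv2.imwrite("pics/s12.png",cv2.resize(i2[140:290,230:430],None,fx=4,fy=4,interpolation=cv2.INTER_CUBIC))
E
```

```text
26.4 [474.73586782  11.48022244 182.48934658] [-0.4947503  -0.4096267  -0.27167221] 0.5987781655516028
[477.60859199  11.26012659  61.        ]
```

View pics/s12.png

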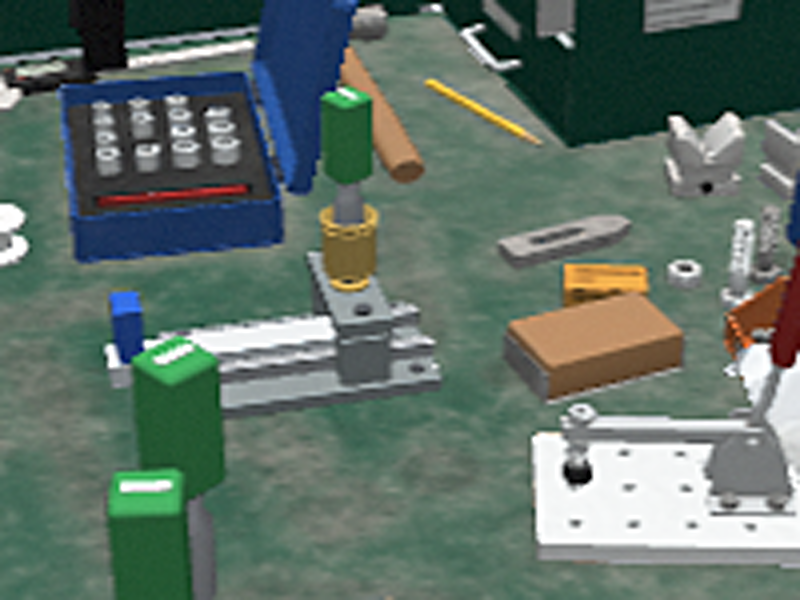

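View pics/w12.png

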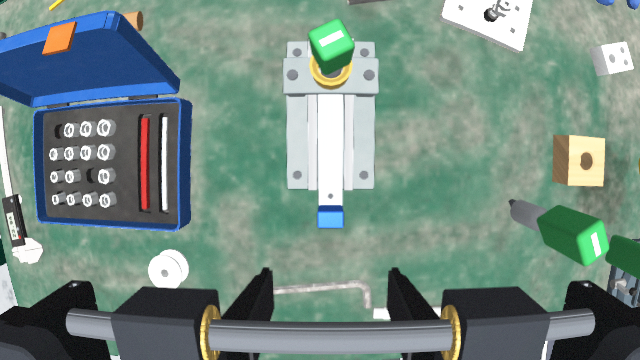

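```bash
python3 -c "
from cell import *
print(job_done())"
```

```text
the job is handed in; nothing more can be done
None
```

I handed the job in at about 26.5 s. The driver is seated in the screw and the block drags at about 7 N; no verdict comes back.

- **Driver:** I took the smallest driver from the stand and seated it in the slot. The first grasp closed above the handle, because the fingertips end about 31 mm short of the stated TCP; I corrected for that and the second grasp held.
- **Screw:** I first turned the driver clockwise by about 59° at the tool. Drawing the block then read about 5.2 N, which was too light. I added about 7° more, and the second draw read 6.3 to 7.6 N (mean about 7.1 N).
- **Last pictures:** The driver stands upright and released in the screw. The block lies in its channel, drawn about 15 mm toward the robot from its start. The robot is clear, and I saw no bystander moved.

**A check that disagreed:** After the first draw I pushed the block back about 3 mm. That gave about 15 N along the channel and about 18 N upward at the tool, so the push pressed the near end down. I could not read the nose force then. I stopped pushing and measured only by drawing; the drag afterwards was steady.

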